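Blank off the manifold risers

TASK

Close the four open riser ports on the cart before the pressure test: take the two stacks of grey blanking covers apart and lay each cover flat on the port whose top flange has the same shape and size, centred on it and with straight edges lined up. Leave the wrench and the jar where they are.

Things in the scene. Friction and masses are not known exactly. Their poses are not given: they have to be found in the camera images.
- cover_disc: loose PVC blanking cover (pale grey face with a dark grey rim), large round, 60 mm across, 20 mm thick, flat on both faces, 79 g (may vary by a third); starts lying on the table as the bottom of a stack of two; origin at the centre of its underside, z up.
- cover_square: loose PVC blanking cover (pale grey face with a dark grey rim), square, 56 x 56 mm, 20 mm thick, flat on both faces, 88 g (may vary by a third); starts lying on the table as the bottom of a stack of two; origin at the centre of its underside, z up, x and y along its edges.
- cover_plate: loose PVC blanking cover (pale grey face with a dark grey rim), oblong, 50 mm (own x) by 30 mm (own y), 20 mm thick, flat on both faces, 42 g (may vary by a third); starts lying on top of one of the two lower covers (large round or square), either one, roughly centred on it; origin at the centre of its underside, z up, x and y along its edges.
- cover_small: loose PVC blanking cover (pale grey face with a dark grey rim), small round, 34 mm across, 20 mm thick, flat on both faces, 25 g (may vary by a third); starts lying on top of one of the two lower covers (large round or square), either one, roughly centred on it; origin at the centre of its underside, z up.
- port_disc: fixed dark-grey PVC riser port standing on the table, with an open top flange that is large round, 60 mm across, flat on top, with a 36 mm bore in its middle; flange top 45 mm above the table, flange 12 mm thick on a narrower pipe; origin at the centre of its foot on the table, so the flange centre is 45 mm straight up z.
- port_square: fixed dark-grey PVC riser port standing on the table, with an open top flange that is square, 56 x 56 mm, flat on top, with a 32 mm bore in its middle; flange top 60 mm above the table, flange 12 mm thick on a narrower pipe; origin at the centre of its foot on the table, so the flange centre is 60 mm straight up z; x and y along the flange's edges.
- port_plate: fixed dark-grey PVC riser port standing on the table, with an open top flange that is oblong, 50 mm (own x) by 30 mm (own y), flat on top, with a 10 mm bore in its middle; flange top 50 mm above the table, flange 12 mm thick on a narrower pipe; origin at the centre of its foot on the table, so the flange centre is 50 mm straight up z; x and y along the flange's edges.
- port_small: fixed dark-grey PVC riser port standing on the table, with an open top flange that is small round, 34 mm across, flat on top, with a 12 mm bore in its middle; flange top 65 mm above the table, flange 12 mm thick on a narrower pipe; origin at the centre of its foot on the table, so the flange centre is 65 mm straight up z.
- wrench: bystander: loose steel wrench, 200 mm long, lying on the table at the left side; origin near its middle, x along it.
- jar: bystander: loose jar with a blue cap, 68 mm across, 90 mm tall, standing on the table at the right side; origin at the centre of its underside.
Things that resemble listed ones, but are neither listed nor needed, are in the scene too. What is shaped like the cover_square but green or yellow is not meant.

How it is judged:
By the outcome, as a careful person would: the job done as asked, in the order asked, and still so for the second after the job is handed in, with the robot touching nothing.
It also fails if it takes over 112 s, if anything falls off the work surface, if the arm or the gripper's body presses on something with over 40 N, if the wrist force passes 120 N, or if a joint passes its speed limit or range.

ROBOT

A 6-joint arm with a two-finger parallel gripper is mounted at the origin on the work surface. World frame = base frame: x ahead of the robot, y to its left, z up, the work surface at z = 0. Lengths are in m, angles in rad, forces in N, time in s.
With the tool pointing down it reaches from about 0.325 to 0.9 m from the base axis. Payload 6.1 kg.
Tool frame: the origin (TCP) lies on the centre line of the jaws, within the pads' length; the fingertips stand 14 mm ahead of it and the grasp point (between the pads) lies 5 mm behind it; z points along the fingers, y is the line along which they close (so a half turn about z gives the same grasp; the last joint's range is limited). The gripper opens to 85 mm and grips with 20 to 120 N. Pads are 22 mm wide; open, the fingers measure 114 mm over their backs; the gripper's body (76 mm by 85 mm) begins 54 mm behind the grasp point. The pads swing forward as they close: fully open they stand 13 mm farther back than shut.
Start: joints at [-1.461, 0.22, 1.526, -0, 1.395, -0.126], TCP at [0.146, -0.608, 0.245] pointing down, gripper open.
Joint ranges: [-2.98, 2.98], [-0.91, 2.08], [0.09, 2.57], [-1.24, 4.39], [0.2, 2.65], [-2.68, 2.68]. Speed limits (rad/s): [2.57, 2.57, 3.01, 3.14, 3.14, 3.14].

INTERFACE

Orientations are given as a 3x3 rotation matrix whose columns are the frame's x, y, z axes.
In Python, from bench import movep, move_l, goto_joints, open_gripper, clamp, dwell, inverse_kinematics, get_state, get_image, camera_model, PlanningError, hand_in gives the robot as it stands. Calls block until the motion is done:
- movep(position, orientation): joint-space move of the TCP to a pose.
- move_l(position, rot=None, feed=0.15): straight line of the TCP; rot=None keeps the orientation; feed is the mean speed in m/s.
- goto_joints(angles): joint-space move.
- open_gripper() and clamp(grip_force=None): open the fingers fully, or close them until they stop; grip_force is the grip in N (None keeps the last).
- dwell(seconds).
- inverse_kinematics(position, orientation): joint angles nearest the present ones, or None.
- get_state(): the state.
- get_image(name): name is "scene" or "top"; returns (picture, depth): 384x512x3 uint8, red, green, blue; 384x512 float32, m along the optical axis (not along the pixel's ray), 0 where there is no reading.
- camera_model(name): a dict with "K" (3x3 intrinsics, pixels), "k1" (the pictures are not rectified: a ray, as slopes to the right and down, at radius r is drawn at 1 + k1 r^2 times it, then the intrinsics apply), "eye" and "attitude" of the camera in the world. Camera axes: x right, y down, z forward; pixel columns grow to the right and rows downward; lengths in m; the calibration is good to about 2 mm. A picture is of the moment at which its call begins. camera_model takes no time and is no camera call.
A pose or a line that the arm cannot do raises PlanningError and nothing moves.
- hand_in(): hands the job in; it is judged then, once.
The state is a dict: "time": time; "joints": joint angles; "joint_vel": joint speeds; "tau": joint torques, N m; "tcp_pos": TCP position; "tool_rot": TCP orientation; "contact_force": force on the tool from outside, world axes, zero at the start; "torque": the same for the moment, N m; "gripper_width": opening from 0.0 (shut) to 1.0 (fully open); "gripper_force": force on a finger pad.
Only numpy, scipy, OpenCV 4.12 (cv2) and the standard library are available. Lean on these libraries where they do the work, as an engineer would, in place of code of your own. Each camera call takes 0.05 s, during which the arm holds its last target. There are 200 camera calls.

## Working session

There is one attempt and no reset: what is moved stays moved. The work goes in short steps, each a Python script; the robot and the scene stay as the last script left them, time stands still between calls to the robot, and variables do not carry over. Pictures are saved under pics/ and viewed, at most 14 in all, crops included, and the job is handed in when it is done.

```bash
mkdir -p pics; ls; python3 - <<'E'
from bench import *
import cv2,numpy as np
for n in ("top","scene"):
    p,d=get_image(n); np.savez(f"pics/{n}0.npz",p=p,d=d)
    cv2.imwrite(f"pics/{n}0.png",cv2.resize(p[:,:,::-1],(800,600),interpolation=cv2.INTER_CUBIC)); c=camera_model(n); print(n,c,(d==0).mean())
s=get_state(); print(s["time"],s["gripper_width"])
E
```

```text
pics
top {'K': array([[465.07767748,   0.        , 244.22227767],
       [  0.        , 465.07767748, 188.05765451],
       [  0.        ,   0.        ,   1.        ]]), 'k1': -0.11738369185599735, 'eye': array([ 0.34488064, -0.00932687,  1.22086572]), 'attitude': array([[ 0.00621997, -0.9881925 ,  0.1530911 ],
       [-0.99996911, -0.00541087,  0.00570113],
       [-0.00480546, -0.15312184, -0.98819563]])} 0.0038553873697916665
scene {'K': array([[468.32373294,   0.        , 258.67699903],
       [  0.        , 468.32373294, 190.45192984],
       [  0.        ,   0.        ,   1.        ]]), 'k1': -0.07223532980494349, 'eye': array([ 1.42742439, -0.01732645,  1.36223914]), 'attitude': array([[ 1.63114232e-02,  8.27746232e-01, -5.60865503e-01],
       [ 9.99866567e-01, -1.30061865e-02,  9.88369717e-03],
       [ 8.86471739e-04, -5.60951882e-01, -8.27847933e-01]])} 0.004038492838541667
0.1 0.9976536376847244
```

View pics/top0.png

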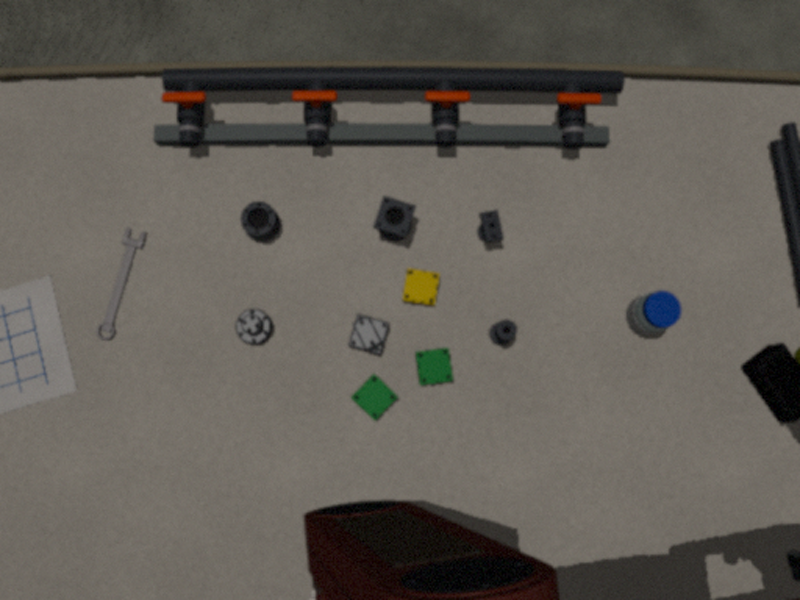

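View pics/scene0.png

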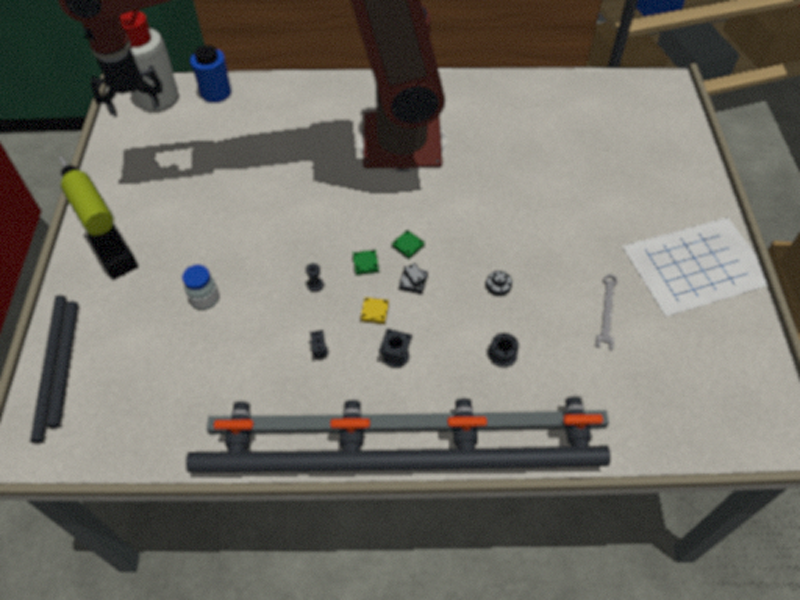

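The top view shows the ports at (260,221) disc, (395,217) square, (490,228) plate and (503,333) small. The small cover is stacked on the disc at (253,327), and the plate on the square at (370,334). Green and yellow decoys lie nearby.

```bash
cat > h.py <<'E'
from bench import *
import cv2,numpy as np
def grab(n,k=8):
    a=[get_image(n) for _ in range(k)]
    d=np.array([x[1] for x in a]); d[d==0]=np.nan
    return np.mean([x[0] for x in a],0).astype(np.uint8), np.nanmedian(d,0)
def rays(n,uv):
    c=camera_model(n); D=np.array([c["k1"],0,0,0,0.])
    q=cv2.undistortPointsIter(np.asarray(uv,float).reshape(-1,1,2),c["K"],D,None,None,(3,50,1e-12)).reshape(-1,2)
    return c["eye"], np.c_[q,np.ones(len(q))]@c["attitude"].T
def onplane(n,uv,z):
    e,r=rays(n,uv); return e+r*((z-e[2])/r[:,2])[:,None]
def cloud(n,d):
    v,u=np.mgrid[:384,:512]; e,r=rays(n,np.c_[u.ravel(),v.ravel()])
    return (e+r*d.reshape(-1,1)).reshape(384,512,3)   # z slope is 1
E
python3 - <<'E'
from h import *
for n,(x0,x1,y0,y1) in dict(top=(140,350,115,275),scene=(185,345,140,240)).items():
    p,d=grab(n); np.savez(f"pics/{n}1.npz",p=p,d=d)
    c=cv2.resize(p[y0:y1,x0:x1,::-1],(800,int(800*(y1-y0)/(x1-x0))),interpolation=cv2.INTER_CUBIC)
    cv2.imwrite(f"pics/{n}1.png",cv2.convertScaleAbs(c,alpha=1.6))
    P=cloud(n,d)
    for nm,q in dict(top=dict(disc=(166,141),sq=(252,139),pl=(313,146),sm=(322,213),sd=(162,209),ss=(237,214),table=(290,230)),scene=dict(table=(300,200))) [n].items():
        w=P[q[1]-14:q[1]+15,q[0]-14:q[0]+15].reshape(-1,3); print(n,nm,np.nanpercentile(w[:,2],[5,50,90,97]).round(4),P[q[1],q[0]].round(3))
E
```

```text
top disc [-0.0013  0.0101  0.0453  0.046 ] [0.653 0.205 0.035]
top sq [-0.0016  0.0492  0.0603  0.0611] [ 0.655 -0.022  0.05 ]
top pl [-0.0019  0.0003  0.0496  0.0505] [ 0.638 -0.18   0.048]
top sm [-0.0018  0.0002  0.064   0.0655] [ 0.462 -0.198  0.065]
top sd [-0.0014  0.0018  0.0404  0.042 ] [0.472 0.208 0.041]
top ss [-0.0015  0.0192  0.0407  0.0417] [0.461 0.015 0.04 ]
top table [-0.0017  0.0004  0.0212  0.022 ] [ 0.423 -0.123  0.001]
scene table [-0.0013  0.0007  0.0025  0.0033] [0.547 0.142 0.   ]
```

View pics/top1.png

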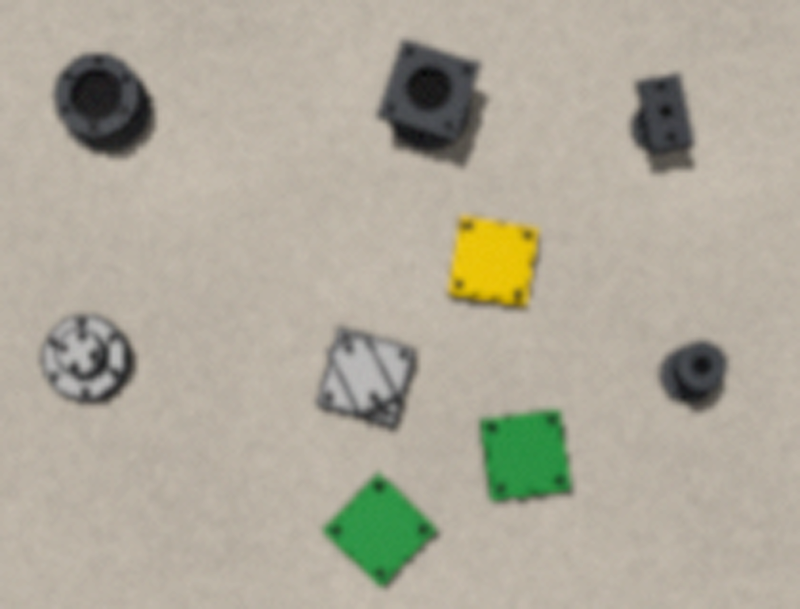

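View pics/scene1.png

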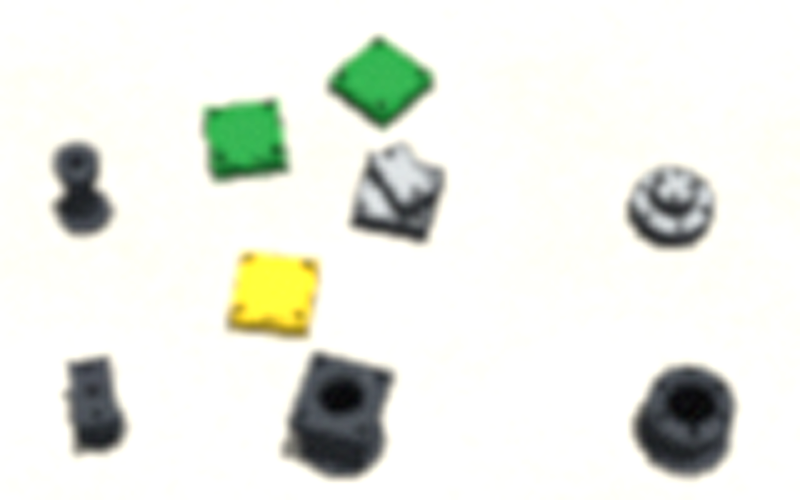

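The crops confirm it: ports at (98,95), (430,92), (665,112) and (695,370) in the top crop, the disc+small stack at (85,358), and the square+plate stack at (367,378). The depth heights match the given ones, so I'll measure with height masks.

```bash
cat >> h.py <<'E'
def measure(n,P,guess,ztop,kind,lo=.006,hi=.006,R=.05):
    """centroid, size, orientation (deg) of the horizontal face at ztop near guess, from its height mask"""
    m=(np.hypot(P[...,0]-guess[0],P[...,1]-guess[1])<R)&(P[...,2]>ztop-lo)&(P[...,2]<ztop+hi)
    cs,_=cv2.findContours(m.astype(np.uint8),cv2.RETR_EXTERNAL,cv2.CHAIN_APPROX_NONE)
    c=max(cs,key=cv2.contourArea); f=cv2.drawContours(np.zeros(m.shape,np.uint8),[c],-1,1,-1)
    v,u=np.nonzero(f); q=onplane(n,np.c_[u,v],ztop)[:,:2]; ctr=q.mean(0); w=(q-ctr)@[1,1j]
    K=camera_model(n)["K"][0,0]; 
    rc=cv2.minAreaRect((onplane(n,c.reshape(-1,2),ztop)[:,:2]*1000).astype(np.float32))
    # pixel area on the plane
    e=camera_model(n); o=onplane(n,[[u.mean(),v.mean()],[u.mean()+1,v.mean()],[u.mean(),v.mean()+1]],ztop)
    A=len(u)*abs(np.linalg.det((o[1:]-o[0])[:,:2]))
    ang={"plate":np.angle((w**2).sum())/2,"square":(np.angle((w**4).sum())-np.pi)/4}.get(kind,0)
    return ctr,np.degrees(ang),A*1e6,np.array(rc[1])
ITEMS=dict(port_disc=((.653,.205),.045,"disc"),port_square=((.655,-.022),.06,"square"),port_plate=((.638,-.18),.05,"plate"),port_small=((.462,-.198),.065,"disc"),
 top_small=((.472,.208),.04,"disc"),top_plate=((.461,.015),.04,"plate"),bot_disc=((.472,.208),.02,"disc"),bot_square=((.461,.015),.02,"square"))
E
cat > m.py <<'E'
from h import *
for n in ("top","scene"):
    a=np.load(f"pics/{n}1.npz"); P=cloud(n,a["d"])
    for k,(g,z,t) in ITEMS.items():
        c,an,A,s=measure(n,P,g,z,t,hi=.03 if k[:3]=="bot" else .006)
        print(n,k,c.round(4),"ang %.1f area %.0f"%(an,A),s.round(1))
E
python3 m.py; python3 -c "
import math;print([math.pi*900,56*56,1500,math.pi*17**2])"
```

```text
top port_disc [0.654  0.2057] ang 0.0 area 2884 [59.7 57.4]
top port_square [ 0.654  -0.0226] ang -17.8 area 3260 [56.3 57.6]
top port_plate [ 0.6424 -0.1835] ang 11.1 area 1488 [51.4 28.9]
top port_small [ 0.4686 -0.2014] ang 0.0 area 881 [30.1 32.9]
top top_small [0.4771 0.2126] ang 0.0 area 868 [28.4 33.8]
top top_plate [0.4626 0.0212] ang 28.3 area 1501 [49.3 29.7]
top bot_disc [0.4758 0.2128] ang 0.0 area 2716 [55.3 57.9]
top bot_square [0.463 0.019] ang -15.0 area 3163 [57.5 56.1]
scene port_disc [0.6573 0.2047] ang 0.0 area 2947 [55.7 61. ]
scene port_square [ 0.6567 -0.0233] ang -18.1 area 3436 [57.7 60.2]
scene port_plate [ 0.6442 -0.1852] ang 11.4 area 1629 [53.2 29.9]
scene port_small [ 0.4694 -0.2036] ang 0.0 area 1029 [34.9 31. ]
scene top_small [0.4793 0.2114] ang 0.0 area 1032 [31.3 34.4]
scene top_plate [0.4658 0.0208] ang 27.7 area 1684 [53.2 30.9]
scene bot_disc [0.4775 0.2114] ang 0.0 area 3011 [57.4 60.5]
scene bot_square [0.4637 0.0187] ang -21.8 area 3625 [56.1 73.8]
[2827.4333882308138, 3136, 1500, 907.9202768874502]
```

```bash
cat >> h.py <<'E'
OFF=np.array([.0012,-.0007])   # top-camera xy -> world xy (half the top/scene disagreement)
PARK=[-1.461,.22,1.526,0,1.395,-.126]
def R(deg):
    a=np.radians(deg); y=np.array([np.cos(a),np.sin(a),0]); z=np.array([0,0,-1.]); return np.c_[np.cross(y,z),y,z]
def best(pos,deg,ref):
    c=[(abs(np.subtract(j,ref)).max(),d) for d in (deg,deg+180) if (j:=inverse_kinematics(pos,R(d))) is not None]
    return R(min(c)[1])
def info(t): s=get_state(); print(t,"t=%.1f"%s["time"],"w=%.3f"%s["gripper_width"],"gf=%.1f"%s["gripper_force"],np.round(s["tcp_pos"],4),np.round(s["contact_force"],1))
def pick(xy,deg,z,force=30,safe=.13):
    p=np.r_[xy,safe]; r=best(p,deg,get_state()["joints"])
    movep(p,r); move_l(np.r_[xy,z],feed=.12); clamp(force); info("grip"); move_l(np.r_[xy,safe],feed=.15)
def place(xy,deg,z,safe=.14):
    p=np.r_[xy,safe]; r=best(p,deg,get_state()["joints"])
    movep(p,r); info("over"); move_l(np.r_[xy,z+.015],feed=.12); move_l(np.r_[xy,z+.0008],feed=.03); info("down")
    open_gripper(); move_l(np.r_[xy,safe],feed=.2); info("off")
E
python3 - <<'E'
from h import *
c=lambda x,y: np.array([x,y])+OFF
pick(c(.4771,.2126),90,.036); place(c(.4686,-.2014),90,.065+.016)
E
```

```text
grip t=5.5 w=0.382 gf=29.8 [0.4787 0.212  0.0366] [-1.5 -0.4  4.3]
over t=7.8 w=0.381 gf=29.8 [ 0.47   -0.2012  0.1397] [ 0.2 -0.3 -1. ]
down t=8.9 w=0.381 gf=29.9 [ 0.4697 -0.2021  0.0816] [-1.1 -0.8  0.9]
off t=9.9 w=1.001 gf=0.0 [ 0.4703 -0.2024  0.1409] [-0.7  0.2  0.2]
```

```bash
cat > look.py <<'E'
import sys
from h import *
k=sys.argv[1]; goto_joints(PARK); dwell(.3)
for n in ("top","scene"):
    p,d=grab(n); np.savez(f"pics/{n}{k}.npz",p=p,d=d); P=cloud(n,d)
    if n=="top": cv2.imwrite(f"pics/{n}{k}.png",cv2.convertScaleAbs(cv2.resize(p[115:275,140:350,::-1],(800,609),interpolation=cv2.INTER_CUBIC),alpha=1.6))
    else: cv2.imwrite(f"pics/{n}{k}.png",cv2.resize(p[140:240,185:345,::-1],(800,500),interpolation=cv2.INTER_CUBIC))
    for it in sys.argv[2:]:
        nm,dz=it.split("+"); g,z,t=ITEMS[nm]; c,an,A,s=measure(n,P,g,z+float(dz),t)
        print(n,it,c.round(4),"ang %.1f area %.0f"%(an,A),s.round(1))
info("look")
E
python3 - <<'E'
from h import *
c=lambda x,y: np.array([x,y])+OFF
pick(c(.4626,.0212),118.2,.036); place(c(.6424,-.1835),101.2,.05+.016)
E
python3 look.py 2 port_small+.02 port_plate+.02 bot_disc+0 bot_square+0
```

```text
grip t=12.3 w=0.340 gf=30.9 [0.4643 0.0205 0.0365] [-0.7  0.9  3.6]
over t=14.2 w=0.344 gf=30.4 [ 0.6427 -0.183   0.139 ] [ 0.1 -0.5  0.3]
down t=15.4 w=0.346 gf=30.4 [ 0.6435 -0.1842  0.0666] [ 0.1 -0.1  0. ]
off t=16.5 w=1.000 gf=0.0 [ 0.6438 -0.1843  0.1406] [-1.1  0.6 -0.9]
top port_small+.02 [ 0.4689 -0.1998] ang 0.0 area 845 [29.4 31.9]
top port_plate+.02 [ 0.6434 -0.182 ] ang 14.0 area 1522 [50.2 30.7]
top bot_disc+0 [0.4757 0.2126] ang 0.0 area 2736 [55.3 57.9]
top bot_square+0 [0.463  0.0189] ang -15.2 area 3136 [55.7 56.1]
scene port_small+.02 [ 0.4699 -0.2023] ang 0.0 area 1042 [34.7 30.7]
scene port_plate+.02 [ 0.6461 -0.1843] ang 11.7 area 1646 [54.1 29.9]
scene bot_disc+0 [0.4775 0.2116] ang 0.0 area 3011 [57.1 60.5]
scene bot_square+0 [0.4662 0.0187] ang -15.1 area 3372 [56.1 59.9]
look t=20.0 w=0.998 gf=0.0 [ 0.1461 -0.6078  0.2458] [ 1.   0.3 -0.7]
```

View pics/top2.png

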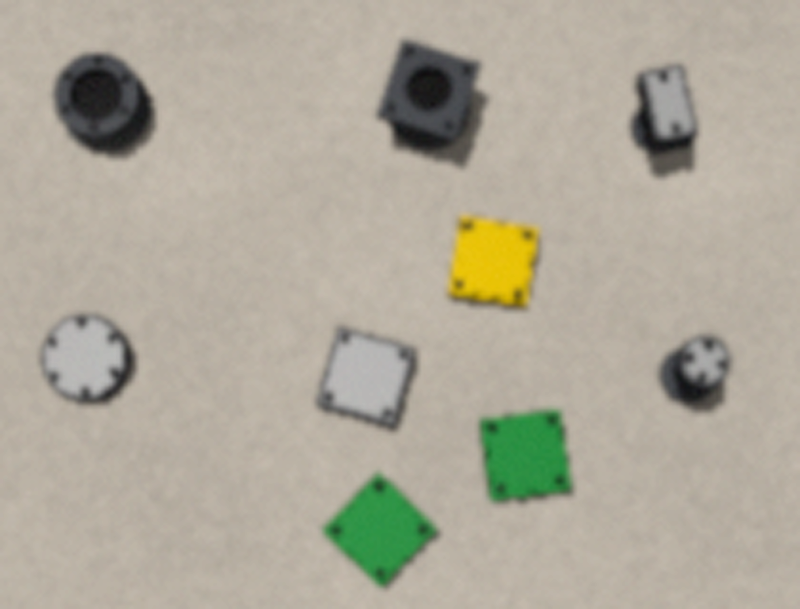

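The top view shows the plate on its port at (667,103), the small cover on its port at (705,362), and the bare disc and square covers. Both placed covers sit about +1.4 mm in y in both cameras, so I'll correct the offset.

```bash
sed -i 's/^OFF=.*/OFF=np.array([.0010,-.0021])/' h.py
python3 - <<'E'
from h import *
c=lambda x,y: np.array([x,y])+OFF
pick(c(.463,.0189),74.9,.014,40); place(c(.654,-.0226),72.1,.06+.014)
pick(c(.4757,.2126),90,.014,40); place(c(.654,.2057),90,.045+.014)
E
python3 look.py 3 port_small+.02 port_plate+.02 port_disc+.02 port_square+.02
```

```text
grip t=24.0 w=0.641 gf=42.9 [0.4648 0.0167 0.0149] [-1.6 -0.   6. ]
over t=25.7 w=0.645 gf=42.4 [ 0.6533 -0.0243  0.1382] [-0.5  0.4 -0.6]
down t=26.9 w=0.644 gf=42.7 [ 0.655  -0.0247  0.075 ] [-1.4  0.4  2.1]
off t=27.8 w=1.001 gf=0.0 [ 0.6555 -0.0248  0.1409] [ 0.4 -0.  -0.9]
grip t=30.4 w=0.685 gf=42.4 [0.4775 0.2109 0.0153] [-1.3 -0.8  5.5]
over t=32.1 w=0.685 gf=43.0 [0.6534 0.2035 0.138 ] [ 0.4  0.3 -1.1]
down t=33.4 w=0.683 gf=43.4 [0.655  0.2036 0.0603] [-3.1 -0.5  4.7]
off t=34.4 w=1.001 gf=0.0 [0.6548 0.2036 0.1397] [-0.  -0.8 -1.5]
top port_small+.02 [ 0.4689 -0.1998] ang 0.0 area 845 [29.4 31.9]
top port_plate+.02 [ 0.6436 -0.1819] ang 14.9 area 1523 [50.2 30.8]
top port_disc+.02 [0.6524 0.2043] ang 0.0 area 2910 [58.9 57.1]
top port_square+.02 [ 0.6528 -0.0239] ang -17.6 area 3188 [55.5 56.7]
scene port_small+.02 [ 0.4703 -0.2021] ang 0.0 area 1070 [34.7 30.7]
scene port_plate+.02 [ 0.6455 -0.1843] ang 13.1 area 1611 [53.3 29.9]
scene port_disc+.02 [0.6555 0.203 ] ang 0.0 area 2998 [58.4 60.1]
scene port_square+.02 [ 0.6561 -0.0245] ang -17.4 area 3366 [57.  58.9]
look t=38.8 w=0.998 gf=0.0 [ 0.1461 -0.6079  0.2458] [ 0.5  0.2 -0.2]
```

View pics/top3.png

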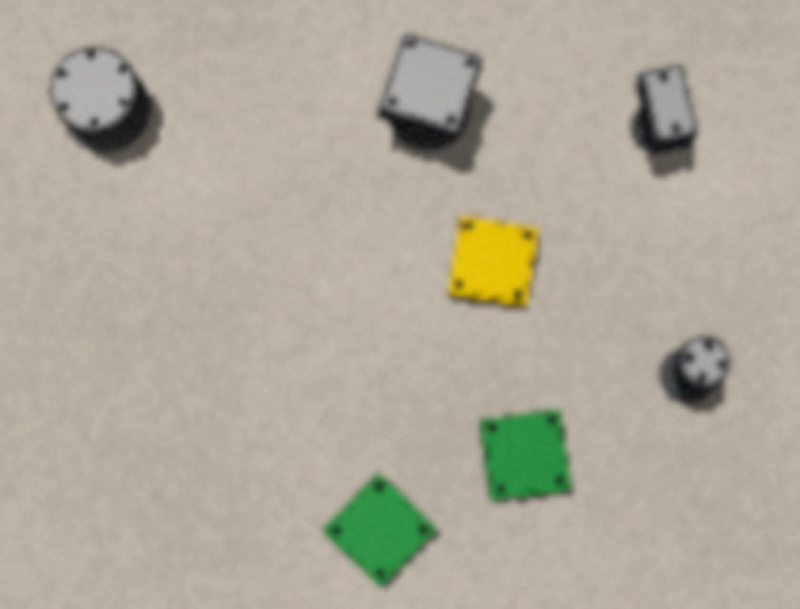

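View pics/scene3.png

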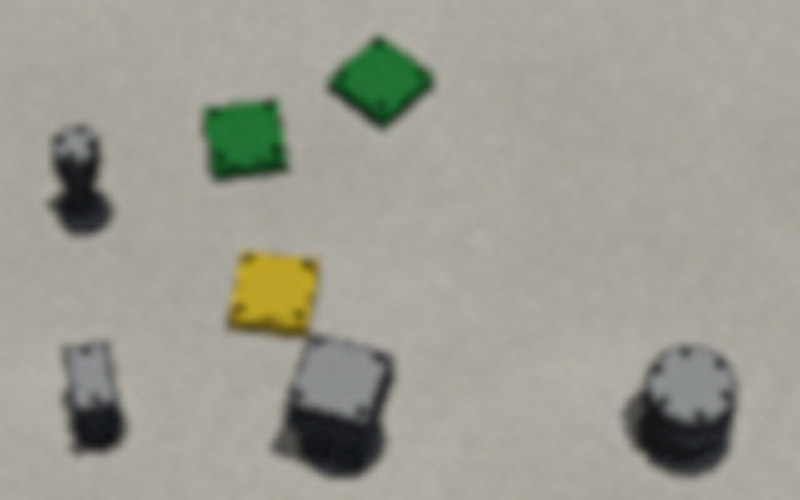

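All four covers are seated: disc (95,88), square (430,84), plate (667,103) and small (705,362). Residuals are about 2 mm. I'll check how sensitive these numbers are to the mask threshold before trimming.

```bash
python3 - <<'E'
from h import *
for k in ("port_disc","port_square","port_plate","port_small"):
    g,z,t=ITEMS[k]
    for n in ("top","scene"):
        r=[]
        for f,dz in ((1,0),(3,.02)):
            P=cloud(n,np.load(f"pics/{n}{f}.npz")["d"])
            v=[measure(n,P,g,z+dz,t,lo=l,hi=.008) for l in (.004,.005,.006,.007,.008,.009)]
            r.append((np.mean([x[0] for x in v],0)*1e3,np.array([x[1] for x in v])))
        print(k,n,"d mm",(r[1][0]-r[0][0]).round(1),"ang port",r[0][1].round(1),"cover",r[1][1].round(1))
E
```

```text
port_disc top d mm [-1.6 -1.5] ang port [0. 0. 0. 0. 0. 0.] cover [0. 0. 0. 0. 0. 0.]
port_disc scene d mm [-2.  -1.7] ang port [0. 0. 0. 0. 0. 0.] cover [0. 0. 0. 0. 0. 0.]
port_square top d mm [-1.3 -1.3] ang port [-17.6 -17.6 -17.8 -17.8 -17.7 -17.8] cover [-17.6 -17.6 -17.6 -17.9 -18.1 -17.7]
port_square scene d mm [-0.7 -1.1] ang port [-18.6 -18.2 -18.1 -18.5 -18.4 -18.4] cover [-17.9 -18.5 -17.4 -17.7 -17.8 -17.1]
port_plate top d mm [1.1 1.5] ang port [11.  11.3 11.1 11.9 11.4 10.7] cover [14.3 14.1 14.9 14.2 14.2 14.4]
port_plate scene d mm [1.5 1. ] ang port [11.7 11.4 11.4 11.9 10.9 10.5] cover [13.4 13.1 13.1 13.6 12.1 12.7]
port_small top d mm [0.4 1.5] ang port [0. 0. 0. 0. 0. 0.] cover [0. 0. 0. 0. 0. 0.]
port_small scene d mm [0.8 1.8] ang port [0. 0. 0. 0. 0. 0.] cover [0. 0. 0. 0. 0. 0.]
```

Residuals agree in both cameras, so I'll re-grip each cover, lift slightly, shift by the residual and set it down.

```bash
cat > trim.py <<'E'
from h import *
def trim(xy,d,deg,z,deg2=None,force=30):
    xy=np.array(xy); d=np.array(d)/1e3; p=np.r_[xy,.14]; r=best(p,deg,get_state()["joints"])
    movep(p,r); move_l(np.r_[xy,z+.0008],feed=.12); clamp(force); info("grip"); move_l(np.r_[xy,z+.006],feed=.05)
    q=xy+d; r2=r if deg2 is None else R(deg2-deg)@r@np.diag([1,1,1]) if 0 else r
    if deg2 is not None:
        a=np.radians(deg2-deg); r2=np.array([[np.cos(a),-np.sin(a),0],[np.sin(a),np.cos(a),0],[0,0,1]])@r
    move_l(np.r_[q,z+.006],rot=r2,feed=.03); move_l(np.r_[q,z+.0008],feed=.03); dwell(.2); info("down"); open_gripper(); move_l(np.r_[q,.14],feed=.2)
E
sed -i '/q=xy+d;/s/; r2=.*/; r2=r/' trim.py
python3 - <<'E'
from trim import *
trim((.655,.2036),(1.8,1.6),90,.059,force=40)
trim((.655,-.0247),(1.0,1.2),72.1,.074,force=40)
trim((.6434,-.1842),(-1.3,-1.2),103,.066,101.2)
trim((.4697,-.2021),(-.6,-1.6),90,.081)
E
python3 look.py 4; python3 - <<'E'
from h import *
for k in ("port_disc","port_square","port_plate","port_small"):
    g,z,t=ITEMS[k]
    for n in ("top","scene"):
        r=[]
        for f,dz in ((1,0),(4,.02)):
            P=cloud(n,np.load(f"pics/{n}{f}.npz")["d"])
            v=[measure(n,P,g,z+dz,t,lo=l,hi=.008) for l in (.004,.005,.006,.007,.008,.009)]
            r.append((np.mean([x[0] for x in v],0)*1e3,np.mean([x[1] for x in v])))
        print(k,n,"d mm",(r[1][0]-r[0][0]).round(1),"ang",r[0][1].round(1),r[1][1].round(1))
E
```

```text
grip t=43.4 w=0.684 gf=43.6 [0.6562 0.2038 0.0616] [ 0.1 -0.4  6.6]
down t=44.4 w=0.682 gf=44.0 [0.6574 0.2053 0.0616] [-3.  -0.9  8.8]
grip t=47.4 w=0.644 gf=44.1 [ 0.656  -0.0249  0.0763] [0.2 0.1 6.4]
down t=48.4 w=0.647 gf=44.4 [ 0.6567 -0.0236  0.0763] [-3.2  0.4  8. ]
grip t=51.4 w=0.342 gf=31.1 [ 0.6439 -0.1845  0.0675] [-0.3 -0.4  4. ]
down t=52.4 w=0.345 gf=30.9 [ 0.6427 -0.1856  0.0673] [ 1.2 -0.5  5.5]
grip t=55.4 w=0.387 gf=29.8 [ 0.4701 -0.2024  0.0826] [-0.2  1.   5.3]
down t=56.4 w=0.385 gf=30.4 [ 0.4696 -0.204   0.0826] [-2.1  0.7  7.7]
look t=60.4 w=0.998 gf=0.0 [ 0.1461 -0.6079  0.2458] [-0.2  0.2  0.2]
port_disc top d mm [-0.1  0.4] ang 0.0 0.0
port_disc scene d mm [-0.2  0. ] ang 0.0 0.0
port_square top d mm [-0.5  0.2] ang -17.7 -17.7
port_square scene d mm [0.4 0.4] ang -18.4 -17.9
port_plate top d mm [-0.1  0.3] ang 11.3 13.6
port_plate scene d mm [ 0.6 -0.4] ang 11.3 10.7
port_small top d mm [-0.2 -0.2] ang 0.0 0.0
port_small scene d mm [ 0.4 -0.4] ang 0.0 0.0
```

View pics/top4.png

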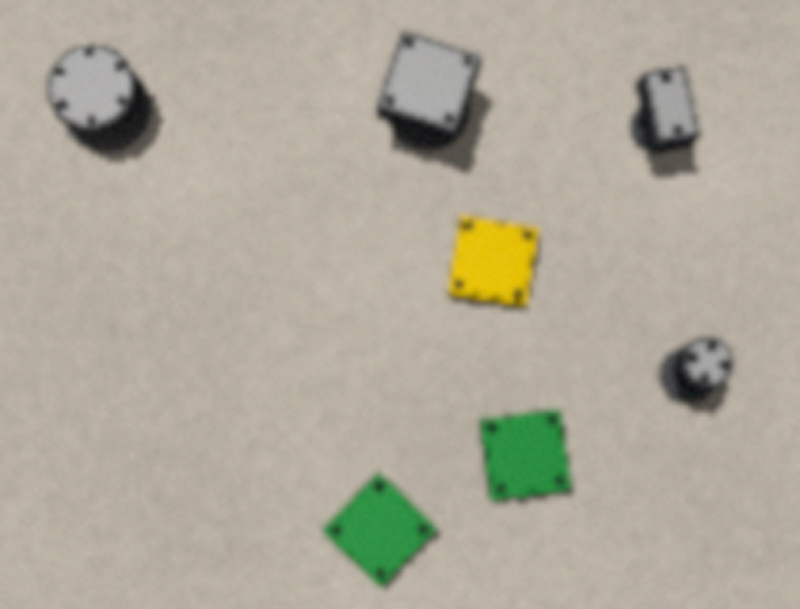

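All four covers (disc (92,86), square (428,83), plate (668,105), small (707,363)) sit within about 0.7 mm and roughly 2° of their ports. The bystanders are untouched and the arm is clear.

```bash
python3 -c "
from bench import *
print(hand_in())"
```

```text
the job is handed in; nothing more can be done
None
```

All four covers are on their matching ports, centred to within about 0.7 mm and aligned to within about 2° by camera, and the job was handed in at about 60 s with the wrench and jar left alone.

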